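Clamp a lever blank with a guarded three-winged nut

ROBOT

A 6-joint arm with a two-finger parallel gripper is mounted at the origin on a cart in front of the work surface, level with it; the furniture and walls round the work are solid. World frame = base frame: x ahead of the robot, y to its left, z up, the work surface at z = 0. Lengths are in mm, angles in rad, forces in N, time in s.
With the tool pointing down it reaches from about 325 to 900 mm from the base axis. Payload 3.5 kg.
Tool frame: the origin (TCP) lies at the centre of the arm's flange, where the gripper is bolted on; the fingertips stand 173 mm ahead of it and the grasp point (between the pads) lies arm.grip_point_offset ahead of it (arm.grip_point_offset is the distance from the TCP to the grasp point, in mm); z points along the fingers, y is the line along which they close (so a half turn about z gives the same grasp; the last joint's range is limited). The gripper opens to 85 mm and grips with 20 to 120 N. Pads are 22 mm wide; open, the fingers measure 114 mm over their backs; the gripper's body (76 mm by 85 mm) begins 54 mm behind the grasp point. The pads swing forward as they close: fully open they stand 13 mm farther back than shut.
Start: joints at [1.088, 0.276, -0.026, 1.268, 0, 1.467], TCP at [231.715, 580.457, 404.713] pointing down, gripper open.
Joint ranges: [-3.12, 3.12], [-0.85, 1.88], [-1.08, 1.24], [-1.95, 2.15], [-1.57, 1.53], [-3.14, 3.14]. Speed limits (rad/s): [2.57, 2.57, 3.14, 3.14, 3.14, 3.14].

INTERFACE

Orientations are given as a unit quaternion [w, x, y, z].
In Python, from rig import arm gives the robot as it stands.
- The arm moves only by the tool send_rows, never from a script. Its argument "deltas" is a list that holds one entry, the list of rows, each a list of 7 numbers: the gripper's target within -1 to 1 (shut at 1, half-way at 0, fully open at -1), then the shift along the tool's x, y, z in mm, then the turn, a rotation vector about the tool's x, y, z in rad. In form: [[[gripper, dx, dy, dz, wx, wy, wz], ...]]. A call has 1 to 10 rows; each row is the pose to reach, as a shift and turn from the pose commanded when the call began, along the tool's axes at that moment; what a row does not reach only later rows make up. A row lasts 1/12 s, in which the tool goes at most 41.7 mm and 7.16 degrees, less where a joint would pass 70% of its speed; a pose out of reach is approached as far as the arm can. A call with a gripper value outside its range is refused whole. The fingers move at their own pace and stop on an object; "newtons" is the grip in N (left out, the last holds). Time passes only in rows, so rows that repeat a pose let the fingers close. It gives the time, the measured TCP pose, the force, the opening and the grip force at its end, in the units of the state.
- arm.get_obs(): the state, without advancing time (a new reading comes with each control period).
- arm.grab_frame(name): name is "side" or "top"; returns a dict with "color" (400x640x3 uint8, blue, green, red), "camera_matrix" (3x3 intrinsics, pixels), "k1" (the pictures are not rectified: a ray, as slopes to the right and down, at radius r is drawn at 1 + k1 r^2 times it, then the intrinsics apply), "T" (4x4, takes a point from camera to world coordinates). Camera axes: x right, y up, looking along -z (the intrinsics and any distortion apply to the point x, -y, -z); pixel columns grow to the right and rows downward; lengths in mm; the calibration is good to about 2 mm. A picture is of the moment at which its call begins. There is no depth.
- arm.sign_off(): hands the job in; it is judged then, once.
The state is a dict: "clock": time; "joint_pos": joint angles; "dq": joint speeds; "joint_torque": joint torques, N m; "eef_pos": TCP position; "eef_rot": TCP orientation; "force": force on the tool from outside, world axes, zero at the start; "torque": the same for the moment, N m; "grip_width": finger opening in mm; "grip_force": force on a finger pad.
Only numpy, scipy, OpenCV 4.12 (cv2) and the standard library are available. Lean on these libraries where they do the work, as an engineer would, in place of code of your own. Each camera call takes 0.05 s, during which the arm holds its last target. There are 200 camera calls.

TASK

Push the lever blank gently along its channel in the clamping jig until its far end is home against the end stop. Then turn the three-winged nut clockwise (seen from above), in short arcs on the open side of its guard, until the strap's foot clamps the blank firmly, stopping as soon as the nut has gone clearly stiff instead of forcing it. Keep off the guard and leave the loose tools on the bench where they lie.

Things in the scene. Friction and masses are not known exactly. Their poses are not given: they have to be found in the camera images.
- jig: Clamping jig fixed to the bench. Base plate 170x150x12 mm; origin on the bench under the nut's stud. Its x runs along the channel to the end stop, y to the left, z up. In this frame the base plate spans x -50..120, y -87..63; the channel (28 mm wide, the blank rests 12 mm up on four domed buttons, rails x -40..105, tops 20 mm up) runs along y = -62. The 10 mm stud at x = y = 0 ends 86 mm up.
- channel_stop (a point): Centre of the end stop's face, where the blank's far end must touch: jig x 107, y -62 mm, 17.5 mm above the bench. Axes as the jig's.
- guard: Fixed grey sheet-metal guard over the far side of the nut; same frame as the jig. Roof: jig x 12 to 56, y -46 to 46 mm, 82 to 86 mm above the bench, with an upright back wall at x 53 to 56; its sides and its near side (x < 12) are open. The wings pass beneath the roof, fingers cannot; a gripper's body can pass above it. Do not press on it.
- nut (a joint): Angle (rad) of the three-winged nut; grows clockwise seen from above, and clockwise tightens. At 0 wing 0 points along jig +x; at q it points at -q (counterclockwise positive) in the jig frame; the other wings stand 120 degrees to either side. Starts at 0 to 0.8. Nut and strap sink 3 mm per rad (steep quick-acting thread); the foot meets the blank somewhere between 1.3 and 2.8 rad, depending on how far it is screwed out, which is not given.
- nut_center (a point): On the nut's axis, half-way up the wings; sinks with the nut. Polished, slippery dark steel nut: hub 24 mm across and 28 mm high; three upright radial wings 6 mm thick, each ending in an upright round lobe 12 mm across, 37 mm from the axis (tips 43 mm), 10 mm above and below this point. Strap top is 21 mm below. Push on a lobe: running free takes about 0.34 N m (9 N); rightly tight takes 0.47 to 0.56 N m (13 to 15 N). It stays where left.
- blank_center (a point): Centre of the loose lever blank, pale aluminium, 25x174x13 mm, 62 g, lying flat in the channel, half-way up its thickness. Its own y axis points along the channel to the end stop. Starts 14 to 34 mm short of the stop.
- blank_far_end (a point): Middle of the blank's end toward the stop, 5.5 mm above the channel floor; same axes as the blank.
- blank_near_end (a point): Middle of the blank's free end, nearest the robot, which sticks out of the channel and past the base plate, 17.5 mm above the bench: push here, along the channel; it slides freely and 5 N against the stop is plenty.
- strap: Steel clamp strap, 10 mm thick, 30 mm along jig x, jig y -71 to 51 mm, spanning from under the nut to over the channel; it only slides down and up with the nut. Origin on the nut axis at its underside; jig axes. Under its channel end (jig x 0, y -62) hangs a round foot, 18 mm across, that reaches 5 to 9 mm below the strap and presses on the blank.
- blank: The lever blank; origin at the centre of its underside.
- pliers: Bystander: loose pliers 55x180x14 mm, origin under the middle. Leave alone.
- pad: Bystander: loose brown abrasive pad 62x90x24 mm, origin under the middle. Leave alone.
- marker: Bystander: loose marker pen 16x130x17 mm, origin under the middle. Leave alone.

How it is judged:
By the outcome, as a careful person would: the job done as asked, in the order asked, and still so for the second after the job is handed in, with the robot touching nothing.
It also fails if it takes over 72 s, if anything falls off the work surface, if the arm or the gripper's body presses on something with over 40 N, if the wrist force passes 120 N, or if a joint passes its speed limit or range.

## Working session

There is one attempt and no reset: what is moved stays moved. The work goes in short steps, Python scripts to look and compute and a tool call to move; the robot and the scene stay as the last step left them, time stands still between calls to the robot, and variables do not carry over. Pictures are saved under pics/ and viewed, at most 10 in all, crops included, and the job is handed in when it is done.

Besides the shell and the picture viewer there is one more tool, called after "Call:" as name([rows], argument=value, ...), one row to a line, values as JSON. send_rows: Moves the arm, as the interface text tells. Its arguments: {"type":"object","properties":{"deltas":{"type":"array"},"newtons":{"type":"number"}},"required":["deltas"]}

```bash
ls; mkdir -p pics
python3 - <<'E'
from rig import arm
import cv2
print(arm.get_obs()); print(arm.grip_point_offset)
for n in("top","side"):
    f=arm.grab_frame(n); cv2.imwrite(f"pics/{n}0.png",f["color"]); print(n,f["camera_matrix"],f["k1"],f["T"])
E
```

```text
pics
{'clock': 0.0, 'joint_pos': array([ 1.08758178e+00,  2.77152720e-01, -2.79704114e-02,  1.26801195e+00,
       -1.47820382e-05,  1.46737119e+00]), 'dq': array([3.74635832e-04, 8.70973958e-04, 2.14461405e-04, 6.35256541e-05,
       5.16424877e-04, 2.26927852e-04]), 'joint_torque': array([ 2.38473265e-03, -4.45508623e+01,  2.95202011e+01,  1.62720558e-02,
        7.59233785e-05, -3.40167659e-06]), 'eef_pos': array([231.53001127, 580.07570222, 403.50483549]), 'eef_rot': array([-3.31029164e-04,  1.88755360e-01,  9.82023445e-01, -1.12157022e-03]), 'force': array([0.20487614, 0.41263357, 0.04156863]), 'torque': array([-0.03381417, -0.01355893,  0.00340377]), 'grip_force': 0.0, 'grip_width': 85.54196218838607}
154.70000000000002
top [[450.9304417    0.         325.49738187]
 [  0.         450.9304417  199.4333034 ]
 [  0.           0.           1.        ]] 0.021261117973705695 [[-2.82733802e-03  9.99632042e-01 -2.69775413e-02  5.22843775e+02]
 [-9.99130119e-01 -3.94628256e-03 -4.15142321e-02  5.73453469e+01]
 [-4.16054176e-02  2.68366993e-02  9.98773638e-01  9.37991652e+02]
 [ 0.00000000e+00  0.00000000e+00  0.00000000e+00  1.00000000e+00]]
side [[417.92148812   0.         317.29047768]
 [  0.         417.92148812 197.60374329]
 [  0.           0.           1.        ]] -0.04970690791590201 [[ 9.97385347e-01  5.15578725e-02 -5.06384693e-02  5.16982435e+02]
 [-7.20550130e-02  6.55902149e-01 -7.51398992e-01 -5.78682231e+02]
 [-5.52665254e-03  7.53083101e-01  6.57902196e-01  6.50974753e+02]
 [ 0.00000000e+00  0.00000000e+00  0.00000000e+00  1.00000000e+00]]
```

View pics/top0.png

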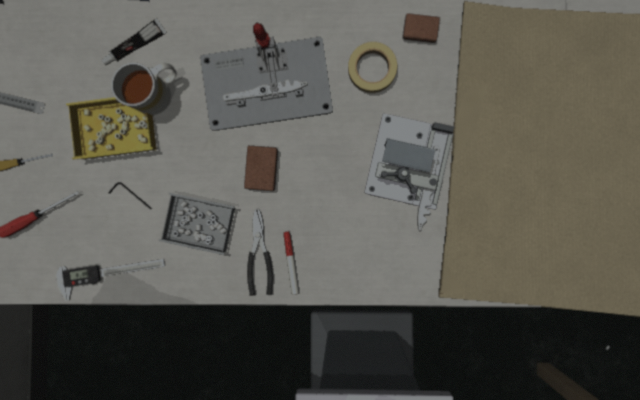

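View pics/side0.png

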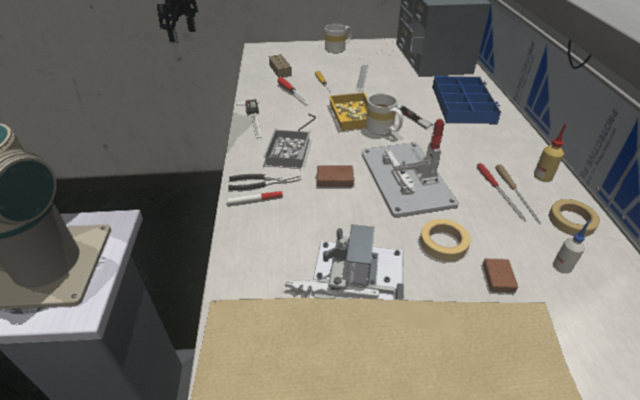

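The jig is at about (410,160) in the top view, with its channel on the right. The stop is at (441,127) and the blank's near end at about (422,228). In the side view it is at about (345,265). I'll enlarge both crops next.

```bash
cat > h.py <<'E'
import numpy as np, cv2
from rig import arm
def ray(f,u,v):
    K=f["camera_matrix"]; d=np.array([(u-K[0,2])/K[0,0],(v-K[1,2])/K[1,1]]); s=d.copy()
    for _ in range(20): s=d/(1+f["k1"]*(s@s))
    T=f["T"]; return T[:3,3],T[:3,:3]@np.array([s[0],-s[1],-1])
def at(f,u,v,z):
    o,d=ray(f,u,v); return o+d*(z-o[2])/d[2]
def proj(f,P):
    P=np.atleast_2d(P); T=f["T"]; c=(P-T[:3,3])@T[:3,:3]
    s=np.c_[c[:,0],-c[:,1]]/(-c[:,2:]); s=s*(1+f["k1"]*(s**2).sum(1,keepdims=True))
    K=f["camera_matrix"]; return s*K[0,0]+K[:2,2]
def crop(f,x0,y0,w,h,k,name,pts=None):
    im=cv2.resize(f["color"][y0:y0+h,x0:x0+w],None,fx=k,fy=k,interpolation=cv2.INTER_CUBIC)
    im=cv2.convertScaleAbs(im,alpha=1.3)
    if pts is not None:
        for p in pts: cv2.circle(im,tuple(int(round(q)) for q in (np.array(p)-[x0,y0]+.5)*k),2,(0,0,255),-1)
    cv2.imwrite("pics/"+name,im)
E
python3 - <<'E'
from h import *
f=arm.grab_frame("top"); crop(f,355,105,110,130,4.6,"t1.png")
g=arm.grab_frame("side"); crop(g,275,215,140,95,5.7,"s1.png")
for p in [(382,115),(367,195),(420,203)]: print(at(f,*p,12))
print(at(f,454,150,0), at(f,440,297,0), [at(g,205,300,z) for z in (0,)])
E
```

```text
[720.83728762 -20.78066389  12.        ]
[556.60372934  10.72374164  12.        ]
[539.83109781 -96.71094488  12.        ]
[ 649.01351032 -168.92676294    0.        ] [ 347.72253947 -137.38734299    0.        ] [array([ 3.37757924e+02, -1.07853327e+02, -1.13686838e-13])]
```

View pics/t1.png

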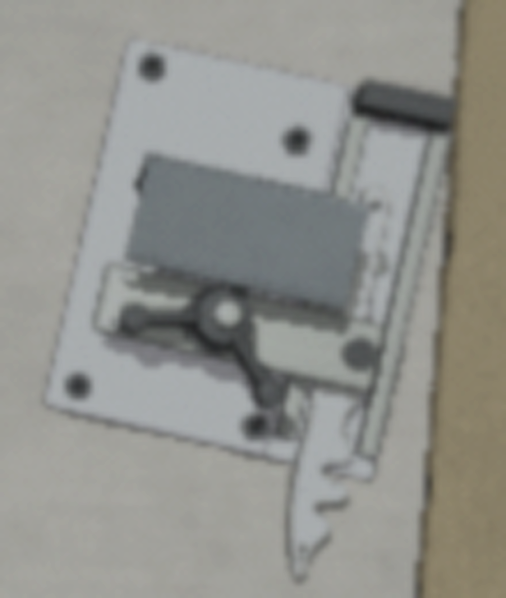

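View pics/s1.png

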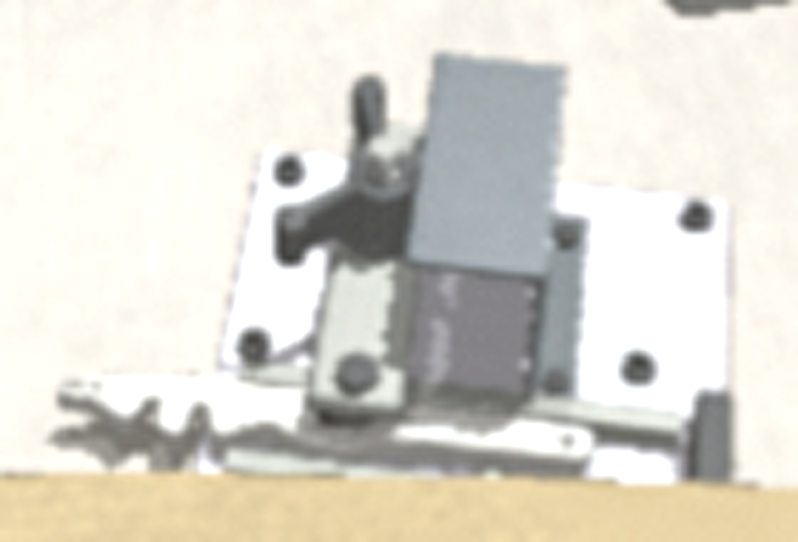

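```bash
cat > fit.py <<'E'
from h import *
from scipy.optimize import least_squares as LS
f=arm.grab_frame("top"); g=arm.grab_frame("side")
t=lambda a,b:np.array([355+a/4.6-.5,105+b/4.6-.5]); s=lambda a,b:np.array([275+a/5.7-.5,215+b/5.7-.5])
J=[(120,63,12),(-50,63,12),(0,0,86),(12,46,86),(56,46,86),(56,-46,86),(12,-46,86)]
ft=[t(130,42),t(48,403),t(228,315),t(128,258),t(148,152),t(367,205),t(348,312)]
gs=[s(728,203),s(265,150),None,s(435,52),s(567,66),s(547,275),s(410,262)]
def W(p,P):
    P=np.atleast_2d(np.array(P,float)); c,sn=np.cos(p[2]),np.sin(p[2])
    return np.c_[p[0]+c*P[:,0]-sn*P[:,1],p[1]+sn*P[:,0]+c*P[:,1],P[:,2]]
def res(p):
    A=W(p,J); r=[]
    r+=list((proj(f,A)-ft).ravel()); b=proj(g,A)
    for i,q in enumerate(gs):
        if q is not None: r+=list(b[i]-q)
    return r
o=LS(res,[600,-50,0],x_scale=[100,100,1],loss="soft_l1"); p=o.x
print("jig",p); print(np.round(res(p),1))
def lob(q,z): return W(p,[(37*np.cos(a-q),37*np.sin(a-q),z) for a in (2*np.pi/3,-2*np.pi/3)])
r2=lambda x:np.r_[(proj(f,lob(*x))-[t(133,318),t(270,390)]).ravel(),(proj(g,lob(*x))-[s(368,85),s(290,215)]).ravel()]
o=LS(r2,[.4,75],x_scale=[.1,10]); print("q,ztop",o.x,np.round(o.fun,1))
inv=lambda w:(np.array([[np.cos(p[2]),np.sin(p[2])],[-np.sin(p[2]),np.cos(p[2])]])@(w[:2]-p[:2]))
print("near end jig top",inv(at(f,*t(298,578),24)),"side",inv(at(g,*s(62,390),20)),"far side",inv(at(g,*s(592,440),22)))
print("brown edge jig/world",at(f,448,218,31),at(f,440,297,31),inv(at(f,448,218,31)))
print("near",W(p,[(-80,-62,17)]),W(p,[(107,-62,17)]))
E
python3 fit.py
```

```text
jig [ 5.96361927e+02 -5.61718941e+01 -2.31801391e-01]
[ 0.  -1.9 -0.8  0.2  0.5 -0.7 -0.3  0.   0.6  0.4  1.1 -0.4 -0.  -0.8
  0.3 -0.7 -1.  -0.8 -0.3  0.  -0.4  0.1 -0.1  0.4 -1.1 -0.3]
q,ztop [ 0.2843367  76.69956131] [ 0.9 -0.7  0.8  0.1 -0.   0.2 -0.3  0.2]
near end jig top [-99.83485648 -61.21313743] side [-95.870453   -62.07371627] far side [ 76.29036723 -56.79683834]
brown edge jig/world [ 509.4943679  -148.35004475   31.        ] [ 353.51017978 -130.95155716   31.        ] [ -63.36802282 -109.66894706]
near [[504.25826722 -98.13516221  17.        ]] [[ 686.25679118 -141.09487911   17.        ]]
```

```bash
cat > m.py <<'E'
# usage: m.py jx jy ztip yaw_rel(rad; 0 => tool x=-jig x, tool y=jig y; ccw seen from above)
from h import *
import sys
from scipy.spatial.transform import Rotation as R
p=np.array([596.36,-56.17,-.2318]); c,s=np.cos(p[2]),np.sin(p[2]); Rj=np.array([[c,-s,0],[s,c,0],[0,0,1]])
def toj(w): return Rj.T@(np.array(w)-[p[0],p[1],0])
def state():
    o=arm.get_obs(); q=o["eef_rot"]; T=R.from_quat([q[1],q[2],q[3],q[0]])
    F=Rj.T@o["force"]; P=toj(o["eef_pos"]); tau=o["torque"][2]+(P[0]*F[1]-P[1]*F[0])/1000
    return o,T,P,F,tau
def delta(jx,jy,z,yaw):
    o,T,P,F,tau=state()
    tgt=R.from_matrix(Rj)*R.from_euler("z",yaw)*R.from_matrix(np.diag([-1.,1,-1]))
    d=T.inv().apply(Rj@(np.array([jx,jy,z+173])-P)); w=(T.inv()*tgt).as_rotvec()
    return d,w
if __name__=="__main__":
    o,T,P,F,tau=state(); ax=Rj.T@T.as_matrix()[:,1]
    print("t",round(o["clock"],2),"tipJ",np.round(P-[0,0,173],1),"yaw",round(np.arctan2(-ax[0],ax[1]),3),"FJ",np.round(F,2),"tz",round(o["torque"][2],3),"tauNut",round(tau,3),"q6",np.round(o["joint_pos"],2),"gw",round(o["grip_width"],1))
    a=[float(v) for v in sys.argv[1:]]
    if a:
        d,w=delta(*a); print("d",np.round(d,1),"w",np.round(w,3))
E
python3 m.py -135 -61.5 120 0
```

```text
t 0.3 tipJ [-501.2  535.7  231.3] yaw -0.148 FJ [ 0.12 -0.16  0.39] tz -0.004 tauNut 0.013 q6 [ 1.09  0.28 -0.03  1.27  0.    1.47] gw 85.2
d [-450.2 -536.6  111.7] w [-0.001 -0.    -0.148]
```

Call:
send_rows([
  [[1, -45, -54, 0, 0, 0, -0.05], [1, -85, -102, 0, 0, 0, -0.1], [1, -120, -143, 0, 0, 0, -0.148], [1, -147, -175, 10, 0, 0, -0.148], [1, -174, -207, 20, 0, 0, -0.148], [1, -200, -240, 30, 0, 0, -0.148], [1, -228, -272, 40, 0, 0, -0.148], [1, -255, -304, 50, 0, 0, -0.148], [1, -282, -336, 60, 0, 0, -0.148], [1, -309, -368, 70, 0, 0, -0.148]],
], newtons=40)

```text
clock: 1.13
eef_pos: [360.5, 188.0, 350.7]
eef_rot: [0.001, 0.115, 0.993, 0.0]
force: [0.9, 0.5, 0.2]
grip_width: -0.3
grip_force: 0.0
```

```bash
python3 m.py -135 -61.5 120 0
```

```text
t 1.13 tipJ [-285.7  183.4  177.7] yaw 0.001 FJ [0.78 0.75 0.22] tz 0.071 tauNut -0.286 q6 [ 0.32 -0.08 -0.54  1.11 -0.    0.55] gw -0.3
d [-150.5 -245.1   57.7] w [0.001 0.001 0.001]
```

Call:
send_rows([
  [[1, -18, -29, 6, 0, 0, 0], [1, -36, -58, 13, 0, 0, 0], [1, -54, -87, 20, 0, 0, 0], [1, -72, -116, 27, 0, 0, 0], [1, -90, -145, 34, 0, 0, 0], [1, -108, -175, 41, 0, 0, 0], [1, -125, -205, 48, 0, 0, 0], [1, -140, -230, 54, 0, 0, 0], [1, -140, -230, 54, 0, 0, 0], [1, -140, -230, 54, 0, 0, 0]],
])

```text
clock: 1.97
eef_pos: [444.1, -67.5, 296.5]
eef_rot: [-0.0, 0.117, 0.993, 0.0]
force: [-0.3, 0.2, -0.1]
grip_width: -0.3
grip_force: 0.0
```

```bash
python3 m.py -135 -61.5 14 0
python3 - <<'E'
from h import *
f=arm.grab_frame("top"); crop(f,355,105,110,170,3.5,"t2.png")
E
```

```text
t 1.97 tipJ [-145.6  -46.   123.5] yaw -0.003 FJ [-0.3   0.17 -0.14] tz -0.033 tauNut -0.072 q6 [-0.3   0.05 -0.54  0.98  0.   -0.06] gw -0.3
d [-10.7 -15.5 109.5] w [ 0.    -0.001 -0.003]
```

View pics/t2.png

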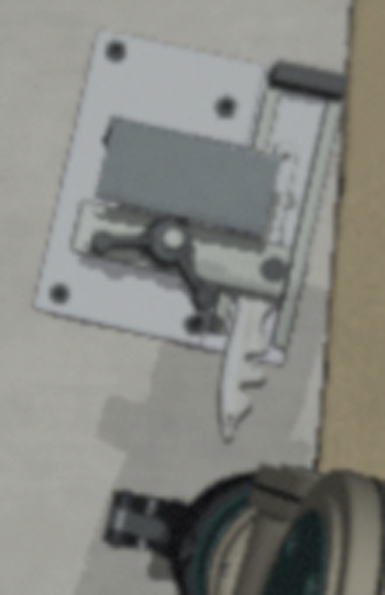

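The picture shows the arm's wrist at the bottom of the crop (around (250,540)). The blank's tip is at about (228,437) and is clear of it. I'll check where the fingertips should project.

Run:
```python
from h import *
f=arm.grab_frame("top")
P=proj(f,[[444,-67,297],[444,-67,123],[444,-67,195],[480,-75,123]]); print((P-[355,105])*3.5)
g=arm.grab_frame("side"); a=proj(g,[[444,-67,123.5]])[0];print(a); crop(g,150,130,220,170,3.6,"s2.png",[a])
```

```text
[[274.238879   569.12715878]
 [206.93227069 526.76725489]
 [230.90934588 541.85738915]
 [222.09468583 456.10566421]]
[256.08519585 235.09193167]
```

View pics/s2.png

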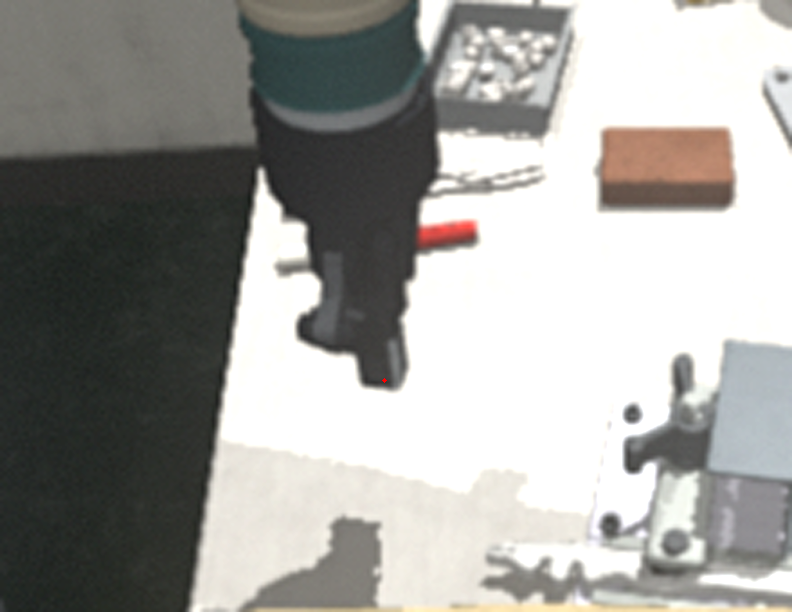

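The red dot lands on the fingertips, so the calibration agrees. Now I'll descend behind the blank.

Call:
send_rows([
  [[1, -5, -8, 15, 0, 0, 0], [1, -10.7, -15.5, 40, 0, 0, 0], [1, -10.7, -15.5, 65, 0, 0, 0], [1, -10.7, -15.5, 85, 0, 0, 0], [1, -10.7, -15.5, 100, 0, 0, 0], [1, -10.7, -15.5, 108, 0, 0, 0], [1, -10.7, -15.5, 109, 0, 0, 0], [1, -10.7, -15.5, 109, 0, 0, 0], [1, -10.7, -15.5, 109, 0, 0, 0]],
])

```text
clock: 2.87
eef_pos: [451.4, -83.5, 188.7]
eef_rot: [0.001, 0.115, 0.993, -0.0]
force: [0.9, -0.6, 0.1]
grip_width: 0.1
grip_force: 0.0
```

```bash
python3 m.py -112 -61.5 14 0
```

```text
t 2.87 tipJ [-134.8  -59.9   15.7] yaw 0.001 FJ [ 0.99 -0.41  0.1 ] tz -0.0 tauNut 0.114 q6 [-0.32  0.22 -0.63  0.73 -0.   -0.09] gw 0.1
d [-22.8  -1.6   1.8] w [-0.     0.002  0.001]
```

Call:
send_rows([
  [[1, -8, -1.6, 1.5, 0, 0, 0], [1, -15, -1.6, 1.5, 0, 0, 0], [1, -20, -1.6, 1.5, 0, 0, 0], [1, -23, -1.6, 1.5, 0, 0, 0], [1, -26, -1.6, 1.5, 0, 0, 0], [1, -29, -1.6, 1.5, 0, 0, 0], [1, -32, -1.6, 1.5, 0, 0, 0], [1, -35, -1.6, 1.5, 0, 0, 0], [1, -38, -1.6, 1.5, 0, 0, 0], [1, -41, -1.6, 1.5, 0, 0, 0]],
])

```text
clock: 3.7
eef_pos: [490.4, -94.8, 186.2]
eef_rot: [-0.0, 0.116, 0.993, 0.0]
force: [-0.7, 0.3, -0.0]
grip_width: -0.1
grip_force: 0.3
```

```bash
python3 m.py -82 -61.5 14 0
```

```text
t 3.7 tipJ [-94.3 -61.9  13.2] yaw 0.0 FJ [-0.73  0.1  -0.01] tz 0.006 tauNut -0.048 q6 [-0.32  0.28 -0.54  0.75  0.   -0.09] gw -0.1
d [-12.3   0.4  -0.8] w [ 0. -0.  0.]
```

Call:
send_rows([
  [[1, -2, 0.4, -0.5, 0, 0, 0], [1, -4, 0.4, -0.5, 0, 0, 0], [1, -6, 0.4, -0.5, 0, 0, 0], [1, -8, 0.4, -0.5, 0, 0, 0], [1, -9, 0.4, -0.5, 0, 0, 0], [1, -10, 0.4, -0.5, 0, 0, 0], [1, -11, 0.4, -0.5, 0, 0, 0], [1, -11.5, 0.4, -0.5, 0, 0, 0], [1, -12, 0.4, -0.5, 0, 0, 0]],
])

```text
clock: 4.45
eef_pos: [502.0, -97.1, 186.7]
eef_rot: [-0.0, 0.116, 0.993, 0.0]
force: [-0.7, 0.5, 0.4]
grip_width: 0.1
grip_force: 0.4
```

```bash
python3 m.py -78 -61.5 14 0
python3 - <<'E'
from h import *
g=arm.grab_frame("side"); crop(g,275,200,140,105,5.7,"s3.png")
E
```

```text
t 4.45 tipJ [-82.4 -61.5  13.7] yaw -0.0 FJ [-0.82  0.27  0.4 ] tz 0.013 tauNut -0.06 q6 [-0.32  0.3  -0.52  0.76  0.   -0.09] gw 0.1
d [-4.4  0.  -0.3] w [ 0. -0. -0.]
```

View pics/s3.png

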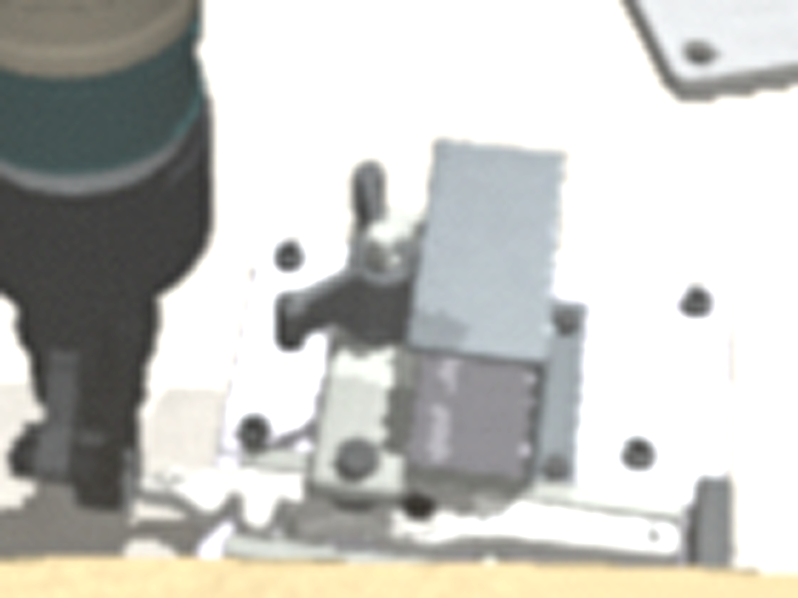

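The picture shows the blank's near end against the fingers at (135,485). Its far end, at (683,535), is a few mm short of the stop at (697,530). I'll creep on.

Call:
send_rows([
  [[1, -1, 0, -0.3, 0, 0, 0], [1, -2, 0, -0.3, 0, 0, 0], [1, -2.7, 0, -0.3, 0, 0, 0], [1, -3.4, 0, -0.3, 0, 0, 0], [1, -4, 0, -0.3, 0, 0, 0], [1, -4, 0, -0.3, 0, 0, 0]],
])

```text
clock: 5.0
eef_pos: [505.9, -98.0, 187.0]
eef_rot: [-0.0, 0.116, 0.993, 0.0]
force: [-0.5, 0.5, 1.3]
grip_width: 0.1
grip_force: 0.3
```

```bash
python3 m.py -78 -61.5 14 0
```

```text
t 5.0 tipJ [-78.4 -61.5  14. ] yaw 0.0 FJ [-0.58  0.35  1.29] tz -0.06 tauNut -0.124 q6 [-0.32  0.3  -0.51  0.76 -0.   -0.09] gw 0.1
d [-0.4  0.  -0. ] w [-0. -0.  0.]
```

Call:
send_rows([
  [[1, -0.5, 0, 0, 0, 0, 0], [1, -1, 0, 0, 0, 0, 0], [1, -1.5, 0, 0, 0, 0, 0], [1, -1.5, 0, 0, 0, 0, 0]],
])

```text
clock: 5.33
eef_pos: [506.8, -98.2, 186.7]
eef_rot: [-0.001, 0.116, 0.993, 0.0]
force: [-2.8, 1.1, 1.3]
grip_width: -0.1
grip_force: 1.4
```

```bash
python3 m.py -78 -61.5 14 0
```

```text
t 5.33 tipJ [-77.5 -61.5  13.7] yaw -0.0 FJ [-2.97  0.45  1.32] tz -0.011 tauNut -0.229 q6 [-0.32  0.31 -0.51  0.76 -0.   -0.08] gw -0.1
d [ 0.5 -0.  -0.3] w [ 0.    -0.002 -0.   ]
```

Call:
send_rows([
  [[1, -0.4, 0, 0, 0, 0, 0], [1, -0.6, 0, 0, 0, 0, 0], [1, -0.6, 0, 0, 0, 0, 0]],
])

```text
clock: 5.58
eef_pos: [507.1, -98.3, 186.6]
eef_rot: [-0.001, 0.116, 0.993, 0.0]
force: [-3.8, 1.2, 2.5]
grip_width: -0.0
grip_force: 2.3
```

```bash
python3 m.py -78 -61.5 14 0
```

```text
t 5.58 tipJ [-77.2 -61.5  13.6] yaw 0.0 FJ [-4.02  0.27  2.51] tz 0.007 tauNut -0.261 q6 [-0.32  0.31 -0.51  0.76 -0.   -0.08] gw -0.0
d [ 0.8 -0.  -0.4] w [ 0.    -0.002  0.   ]
```

Home against the stop at about 4 N, and at the expected position. I'll back off and rise.

Call:
send_rows([
  [[1, 5, 0, 0, 0, 0, 0], [1, 15, 0, 0, 0, 0, 0], [1, 30, 0, 0, 0, 0, 0], [1, 30, 0, -25, 0, 0, 0], [1, 30, 0, -55, 0, 0, 0], [1, 30, 0, -85, 0, 0, 0], [1, 30, 0, -110, 0, 0, 0], [1, 30, 0, -115, 0, 0, 0], [1, 30, 0, -115, 0, 0, 0]],
])

```text
clock: 6.33
eef_pos: [480.0, -92.0, 304.8]
eef_rot: [0.004, 0.116, 0.993, -0.001]
force: [-0.4, 0.4, -0.2]
grip_width: -0.0
grip_force: 0.0
```

```bash
cat > n.py <<'E'
# n.py th r gap z : finger pose pushing (with -tool x face) the lobe at angle th clockwise
import sys; from m import *
th,r,gap,z=map(float,sys.argv[1:5])
t=np.array([np.sin(th),-np.cos(th)]); c=r*np.array([np.cos(th),np.sin(th)])-(17+gap)*t
yaw=(th+1.5*np.pi+np.pi)%(2*np.pi)-np.pi
d,w=delta(c[0],c[1],z,yaw); o,T,P,F,tau=state()
print("t",round(o["clock"],2),"tip",np.round(P-[0,0,173],1),"F",np.round(F,1),"tau",round(tau,3),"q",np.round(o["joint_pos"],2))
print("tgt",np.round(c,1),round(yaw,3),"d",np.round(d,1),"w",np.round(w,3))
E
python3 n.py -2.379 40 6 128
```

```text
t 6.33 tip [-105.   -61.6  131.8] F [-0.4  0.3 -0.2] tau -0.076 q [-0.32  0.11 -0.45  1.    0.   -0.09]
tgt [-13.  -44.3] 2.333 d [-91.9  17.4   4.5] w [-0.009  0.003 -2.333]
```

Call:
send_rows([
  [[1, -9, 2, 0, 0, 0, -0.12], [1, -18, 4, 0, 0, 0, -0.24], [1, -27, 6, 1, 0, 0, -0.36], [1, -36, 8, 2, 0, 0, -0.48], [1, -45, 10, 2, 0, 0, -0.6], [1, -55, 12, 3, 0, 0, -0.72], [1, -65, 14, 3, 0, 0, -0.84], [1, -75, 16, 4, 0, 0, -0.96], [1, -85, 17, 4, 0, 0, -1.08], [1, -92, 17.4, 4, 0, 0, -1.2]],
])

```text
clock: 7.17
eef_pos: [572.3, -95.7, 295.8]
eef_rot: [-0.001, -0.468, 0.884, 0.001]
force: [-0.0, -0.3, 0.3]
grip_width: 0.3
grip_force: 0.0
```

```bash
python3 n.py -2.379 40 6 128
```

```text
t 7.17 tip [-14.3 -44.  122.8] F [ 0.  -0.3  0.3] tau 0.044 q [-0.28  0.28 -0.27  1.03  0.   -1.25]
tgt [-13.  -44.3] 2.333 d [-0.2 -1.3 -5.2] w [ 2.000e-03  1.000e-03 -1.127e+00]
```

Call:
send_rows([
  [[1, 0, -1, -2, 0, 0, -0.12], [1, 0, -1, -2, 0, 0, -0.24], [1, 0, -1, -2, 0, 0, -0.36], [1, 0, -1, -2, 0, 0, -0.48], [1, 0, -1, -2, 0, 0, -0.6], [1, 0, -1, -2, 0, 0, -0.72], [1, 0, -1, -2, 0, 0, -0.84], [1, 0, -1, -2, 0, 0, -0.96], [1, 0, -1, -2, 0, 0, -1.08], [1, 0, -1, -2, 0, 0, -1.127]],
])

```text
clock: 8.0
eef_pos: [572.3, -96.2, 297.8]
eef_rot: [0.0, 0.867, -0.498, -0.001]
force: [-0.2, 0.6, 0.2]
grip_width: -0.1
grip_force: 0.0
```

```bash
python3 n.py -2.379 40 6 60
```

```text
t 8.0 tip [-14.2 -44.5 124.8] F [-0.4  0.6  0.2] tau 0.036 q [-0.28  0.28 -0.26  1.03  0.   -2.38]
tgt [-13.  -44.3] 2.333 d [ 0.8 -1.1 64.8] w [ 0.002  0.002 -0.002]
```

Call:
send_rows([
  [[1, 1, -1, 15, 0, 0, 0], [1, 1, -1, 35, 0, 0, 0], [1, 1, -1, 50, 0, 0, 0], [1, 1, -1, 60, 0, 0, 0], [1, 1, -1, 65, 0, 0, 0], [1, 1, -1, 65, 0, 0, 0]],
])

```text
clock: 8.5
eef_pos: [573.4, -96.5, 232.7]
eef_rot: [0.0, 0.866, -0.5, -0.002]
force: [-0.2, 0.5, -0.1]
grip_width: 0.2
grip_force: 0.0
```

```bash
python3 n.py -2.379 40 0 60;python3 - <<'E'
from h import *
f=arm.grab_frame("top"); g=arm.grab_frame("side")
crop(f,340,90,130,130,4,"a.png"); crop(g,270,170,140,130,4,"b.png")
a=cv2.imread("pics/a.png");b=cv2.imread("pics/b.png"); b=cv2.resize(b,None,fx=.5,fy=.5) if 0 else b
a=cv2.resize(a,(400,400));b=cv2.resize(b,(400,371)); b=cv2.copyMakeBorder(b,0,29,0,0,0); cv2.imwrite("pics/ab1.png",np.hstack([a,b]))
E
```

```text
t 8.5 tip [-13.1 -44.5  59.7] F [-0.3  0.4 -0.1] tau -0.052 q [-0.28  0.35 -0.32  0.91  0.   -2.37]
tgt [-17.2 -39.9] 2.333 d [-6.1 -0.2 -0.2] w [ 0.003  0.003 -0.006]
```

View pics/ab1.png

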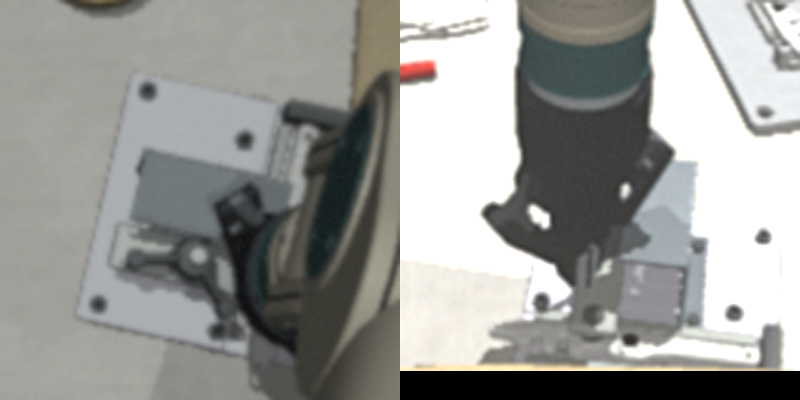

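Run:
```python
from m import *
g=arm.grab_frame("side")
for u,v in [(301.5,244),(312,252),(365.2,222)]:
    o,d=ray(g,u,v); o=toj(o); d=Rj.T@d
    n=np.array([.722,-.692,0])[[0,1,2]]; n=np.array([.692,-.722,0]) # plane normal = tangent
    k=(n@(np.array([-13,-44.5,0])-o))/(n@d); P=o+k*d; print(P,np.hypot(*(P[:2]-[-13,-44.5])))
```

```text
[-56.34365782 -86.0426748  159.41159225] 60.037209317540096
[-42.19626839 -72.48312705 127.65250752] 40.44103717208638
[ 39.69365487   6.00416782 133.41599107] 72.98830201115462
```

```bash
cat > arc.py <<'E'
# arc.py th_end n z_end [r]: rows from the present pose along the arc until the pushed lobe would be at th_end
import sys; from m import *
the,n,ze=float(sys.argv[1]),int(sys.argv[2]),float(sys.argv[3]); r=float(sys.argv[4]) if len(sys.argv)>4 else 40
def pose(th):
    t=np.array([np.sin(th),-np.cos(th)]); return r*np.array([np.cos(th),np.sin(th)])-17*t
o,T,P,F,tau=state(); al=np.arctan2(P[1],P[0]); off=np.arctan2(*pose(0)[::-1])  # finger bearing minus th
th0=al-off; th0-=2*np.pi*np.round((th0-the)/(2*np.pi))
print("t",round(o["clock"],2),"th_now",round(th0,3),"r",round(np.hypot(P[0],P[1]),1),"z",round(P[2]-173,1),"F",np.round(F,1),"tau",round(tau,3),"q6",round(o["joint_pos"][5],2))
for k in range(1,n+1):
    th=th0+(the-th0)*k/n; c=pose(th); yaw=(th+2.5*np.pi)%(2*np.pi)-np.pi
    d,w=delta(c[0],c[1],P[2]-173+(ze-P[2]+173)*k/n,yaw); print([1]+[float(round(v,1)) for v in d]+[0,0,float(round(w[2],2))])
E
python3 arc.py -2.95 10 59
```

```text
t 8.65 th_now -2.226 r 46.0 z 62.6 F [ 0.7 -0.3 -0.2] tau -0.012 q6 -2.37
[1, -4.1, -0.6, 0.4, 0, 0, -0.09]
[1, -6.9, 0.8, 0.7, 0, 0, -0.01]
[1, -9.8, 2.0, 1.1, 0, 0, 0.06]
[1, -12.8, 2.9, 1.4, 0, 0, 0.13]
[1, -15.9, 3.7, 1.8, 0, 0, 0.2]
[1, -19.0, 4.2, 2.1, 0, 0, 0.27]
[1, -22.1, 4.5, 2.5, 0, 0, 0.35]
[1, -25.3, 4.5, 2.8, 0, 0, 0.42]
[1, -28.4, 4.4, 3.2, 0, 0, 0.49]
[1, -31.5, 4.0, 3.6, 0, 0, 0.56]
```

Call:
send_rows([
  [[1, -4, -0.5, 1, 0, 0, 0], [1, -7, 0.8, 1.5, 0, 0, 0], [1, -9.8, 2, 1.5, 0, 0, 0.06], [1, -12.8, 2.9, 2, 0, 0, 0.13], [1, -15.9, 3.7, 2, 0, 0, 0.2], [1, -19, 4.2, 2, 0, 0, 0.27], [1, -22, 4.5, 2, 0, 0, 0.35], [1, -25.3, 4.5, 2.5, 0, 0, 0.42], [1, -28.4, 4.4, 2.5, 0, 0, 0.49], [1, -31.5, 4, 2.5, 0, 0, 0.56]],
])

```text
clock: 9.48
eef_pos: [555.7, -73.6, 233.5]
eef_rot: [-0.003, -0.692, 0.721, -0.004]
force: [1.5, -9.2, -2.1]
grip_width: 0.1
grip_force: 4.7
```

```bash
python3 arc.py -3.35 7 58
```

```text
t 9.48 th_now -2.907 r 44.2 z 60.5 F [ 3.6 -8.6 -2.1] tau 0.376 q6 -1.77
[1, -2.8, 0.4, 0.3, 0, 0, 0.02]
[1, -5.4, 1.4, 0.6, 0, 0, 0.08]
[1, -8.1, 2.1, 1.0, 0, 0, 0.15]
[1, -10.7, 2.8, 1.3, 0, 0, 0.21]
[1, -13.5, 3.2, 1.6, 0, 0, 0.27]
[1, -16.2, 3.5, 2.0, 0, 0, 0.34]
[1, -18.9, 3.6, 2.3, 0, 0, 0.4]
```

Call:
send_rows([
  [[1, -2.8, 0.4, 0.5, 0, 0, 0.04], [1, -5.4, 1.4, 0.8, 0, 0, 0.09], [1, -8.1, 2.1, 1, 0, 0, 0.15], [1, -10.7, 2.8, 1.3, 0, 0, 0.21], [1, -13.5, 3.2, 1.6, 0, 0, 0.27], [1, -16.2, 3.5, 2, 0, 0, 0.34], [1, -18.9, 3.6, 2, 0, 0, 0.4]],
])

```text
clock: 10.07
eef_pos: [552.0, -54.1, 231.6]
eef_rot: [-0.002, -0.535, 0.845, -0.003]
force: [-2.8, -8.2, 2.3]
grip_width: -0.3
grip_force: 4.4
```

```bash
python3 arc.py -3.55 6 58
```

```text
t 10.07 th_now -3.358 r 44.5 z 58.6 F [-0.8 -8.7  2.3] tau 0.338 q6 -1.34
[1, -1.7, -0.4, 0.1, 0, 0, 0.04]
[1, -3.0, 0.1, 0.2, 0, 0, 0.07]
[1, -4.3, 0.5, 0.3, 0, 0, 0.1]
[1, -5.6, 0.9, 0.3, 0, 0, 0.14]
[1, -7.0, 1.2, 0.4, 0, 0, 0.17]
[1, -8.4, 1.5, 0.5, 0, 0, 0.2]
```

Call:
send_rows([
  [[1, -1.4, 0, 0.1, 0, 0, 0.02], [1, -2.6, 0.1, 0.2, 0, 0, 0.05], [1, -3.8, 0.3, 0.3, 0, 0, 0.09], [1, -4.3, 0.5, 0.3, 0, 0, 0.1]],
])

```text
clock: 10.4
eef_pos: [552.7, -49.7, 230.9]
eef_rot: [-0.003, -0.493, 0.87, -0.003]
force: [-4.4, -8.2, 1.7]
grip_width: 0.1
grip_force: 4.4
```

```bash
python3 arc.py -3.58 4 58
```

```text
t 10.4 th_now -3.458 r 44.1 z 57.9 F [-2.4 -9.   1.7] tau 0.346 q6 -1.24
[1, -1.5, -0.1, -0.0, 0, 0, 0.04]
[1, -2.7, 0.3, -0.1, 0, 0, 0.07]
[1, -4.0, 0.7, -0.1, 0, 0, 0.1]
[1, -5.3, 1.1, -0.1, 0, 0, 0.13]
```

Call:
send_rows([
  [[1, -1.5, 0, 0.5, 0, 0, 0.04], [1, -2.7, 0.3, 0.8, 0, 0, 0.07], [1, -4, 0.7, 1, 0, 0, 0.1], [1, -4.6, 0.9, 1, 0, 0, 0.12]],
])

```text
clock: 10.73
eef_pos: [553.9, -45.2, 229.7]
eef_rot: [-0.003, -0.441, 0.898, -0.002]
force: [-3.9, -7.3, 2.2]
grip_width: 0.4
grip_force: 4.3
```

```bash
python3 arc.py -3.68 4 57
```

```text
t 10.73 th_now -3.565 r 43.8 z 56.7 F [-2.1 -8.   2.2] tau 0.334 q6 -1.11
[1, -1.3, 0.1, -0.1, 0, 0, 0.03]
[1, -2.5, 0.6, -0.2, 0, 0, 0.05]
[1, -3.7, 1.0, -0.3, 0, 0, 0.08]
[1, -4.9, 1.4, -0.4, 0, 0, 0.11]
```

Call:
send_rows([
  [[1, -1.3, 0.1, 0, 0, 0, 0.03], [1, -2.5, 0.5, 0, 0, 0, 0.06], [1, -3.7, 0.9, 0, 0, 0, 0.09], [1, -4.6, 1.2, 0, 0, 0, 0.11]],
])

```text
clock: 11.07
eef_pos: [555.3, -40.7, 229.3]
eef_rot: [-0.003, -0.391, 0.921, -0.002]
force: [-5.3, -6.6, 2.0]
grip_width: -0.0
grip_force: 4.4
```

```bash
python3 arc.py -3.78 4 57
```

```text
t 11.07 th_now -3.671 r 43.9 z 56.3 F [-3.7 -7.7  2. ] tau 0.337 q6 -0.99
[1, -1.3, 0.1, -0.2, 0, 0, 0.02]
[1, -2.4, 0.5, -0.3, 0, 0, 0.05]
[1, -3.5, 0.9, -0.5, 0, 0, 0.07]
[1, -4.6, 1.3, -0.7, 0, 0, 0.1]
```

Call:
send_rows([
  [[1, -1.3, 0.1, 0, 0, 0, 0.03], [1, -2.5, 0.5, 0, 0, 0, 0.06], [1, -3.6, 0.9, 0, 0, 0, 0.08], [1, -4.6, 1.3, 0, 0, 0, 0.11]],
])

```text
clock: 11.4
eef_pos: [557.2, -36.4, 229.0]
eef_rot: [-0.004, -0.339, 0.941, -0.002]
force: [-5.7, -6.3, 1.9]
grip_width: -0.2
grip_force: 4.3
```

```bash
python3 arc.py -3.89 4 56
```

```text
t 11.4 th_now -3.779 r 43.9 z 56.0 F [-4.  -7.5  1.9] tau 0.354 q6 -0.87
[1, -1.3, 0.0, -0.0, 0, 0, 0.02]
[1, -2.4, 0.5, -0.0, 0, 0, 0.05]
[1, -3.5, 0.9, -0.0, 0, 0, 0.07]
[1, -4.7, 1.3, -0.0, 0, 0, 0.1]
```

Call:
send_rows([
  [[1, -1.2, 0, 0, 0, 0, 0.03], [1, -2.3, 0.5, 0, 0, 0, 0.06], [1, -3.4, 0.9, 0, 0, 0, 0.08], [1, -4.4, 1.2, 0, 0, 0, 0.1]],
])

```text
clock: 11.73
eef_pos: [559.3, -32.5, 228.7]
eef_rot: [-0.004, -0.292, 0.956, -0.002]
force: [-5.5, -4.6, 1.9]
grip_width: -0.0
grip_force: 4.3
```

```bash
python3 arc.py -3.99 4 55.5
```

```text
t 11.73 th_now -3.881 r 43.9 z 55.7 F [-4.3 -5.7  1.9] tau 0.291 q6 -0.76
[1, -1.3, 0.0, 0.0, 0, 0, 0.02]
[1, -2.4, 0.4, 0.1, 0, 0, 0.05]
[1, -3.5, 0.8, 0.1, 0, 0, 0.08]
[1, -4.6, 1.2, 0.2, 0, 0, 0.1]
```

Call:
send_rows([
  [[1, -1.2, 0, 0, 0, 0, 0.03], [1, -2.3, 0.4, 0.1, 0, 0, 0.06], [1, -3.4, 0.8, 0.1, 0, 0, 0.08], [1, -4.4, 1.1, 0.2, 0, 0, 0.1]],
])

```text
clock: 12.07
eef_pos: [562.0, -28.9, 228.4]
eef_rot: [-0.004, -0.244, 0.97, -0.001]
force: [-6.9, -5.4, 3.1]
grip_width: 0.3
grip_force: 4.4
```

```bash
python3 arc.py -4.09 4 55.5
```

```text
t 12.07 th_now -3.984 r 43.9 z 55.4 F [-5.5 -6.8  3.1] tau 0.376 q6 -0.66
[1, -1.2, 0.1, -0.0, 0, 0, 0.02]
[1, -2.3, 0.5, -0.1, 0, 0, 0.05]
[1, -3.4, 0.9, -0.1, 0, 0, 0.08]
[1, -4.5, 1.2, -0.1, 0, 0, 0.1]
```

Call:
send_rows([
  [[1, -1.1, 0.1, 0, 0, 0, 0.03], [1, -2.2, 0.4, 0, 0, 0, 0.05], [1, -3.3, 0.8, 0, 0, 0, 0.08], [1, -4.2, 1.1, 0, 0, 0, 0.1]],
])

```text
clock: 12.4
eef_pos: [564.8, -25.7, 228.1]
eef_rot: [-0.005, -0.195, 0.981, -0.001]
force: [-6.9, -5.1, 2.3]
grip_width: 0.0
grip_force: 4.4
```

```bash
python3 arc.py -4.19 4 55
```

```text
t 12.4 th_now -4.08 r 43.9 z 55.1 F [-5.6 -6.6  2.3] tau 0.334 q6 -0.55
[1, -1.3, 0.1, 0.0, 0, 0, 0.02]
[1, -2.4, 0.5, 0.0, 0, 0, 0.05]
[1, -3.5, 0.9, 0.1, 0, 0, 0.07]
[1, -4.6, 1.3, 0.1, 0, 0, 0.1]
```

Call:
send_rows([
  [[1, -1.2, 0.1, 0, 0, 0, 0.03], [1, -2.3, 0.5, 0, 0, 0, 0.05], [1, -3.4, 0.9, 0, 0, 0, 0.08], [1, -4.4, 1.2, 0, 0, 0, 0.1]],
])

```text
clock: 12.73
eef_pos: [568.1, -22.7, 227.9]
eef_rot: [-0.005, -0.146, 0.989, -0.001]
force: [-8.5, -3.2, 0.7]
grip_width: 0.3
grip_force: 4.4
```

```bash
python3 arc.py -4.28 4 55
```

```text
t 12.73 th_now -4.181 r 43.9 z 54.9 F [-7.5 -5.1  0.7] tau 0.434 q6 -0.45
[1, -1.1, 0.1, -0.0, 0, 0, 0.02]
[1, -2.1, 0.4, -0.1, 0, 0, 0.04]
[1, -3.2, 0.8, -0.1, 0, 0, 0.07]
[1, -4.2, 1.1, -0.2, 0, 0, 0.09]
```

Call:
send_rows([
  [[1, -0.7, 0.1, 0, 0, 0, 0.01], [1, -1.3, 0.2, 0, 0, 0, 0.03], [1, -1.3, 0.2, 0, 0, 0, 0.03]],
])

```text
clock: 12.98
eef_pos: [569.2, -21.9, 227.8]
eef_rot: [-0.005, -0.132, 0.991, -0.0]
force: [-7.8, -2.2, 2.1]
grip_width: 0.2
grip_force: 4.2
```

```bash
python3 arc.py -4.28 4 55
```

```text
t 12.98 th_now -4.212 r 43.7 z 54.8 F [-7.1 -3.9  2.1] tau 0.343 q6 -0.42
[1, -0.8, 0.0, -0.1, 0, 0, 0.01]
[1, -1.5, 0.3, -0.1, 0, 0, 0.03]
[1, -2.2, 0.6, -0.2, 0, 0, 0.05]
[1, -2.9, 0.8, -0.3, 0, 0, 0.06]
```

Still free; that reading was noise. I'll continue in small steps.

Call:
send_rows([
  [[1, -1.1, 0.1, 0, 0, 0, 0.02], [1, -2.1, 0.4, 0, 0, 0, 0.04], [1, -3.1, 0.7, 0, 0, 0, 0.07], [1, -3.8, 1, 0, 0, 0, 0.09], [1, -3.8, 1, 0, 0, 0, 0.09]],
])

```text
clock: 13.4
eef_pos: [572.3, -19.7, 227.5]
eef_rot: [-0.006, -0.087, 0.996, -0.0]
force: [-7.6, -1.5, 1.0]
grip_width: -0.2
grip_force: 4.3
```

```bash
python3 arc.py -4.4 4 54.5
```

```text
t 13.4 th_now -4.3 r 43.7 z 54.5 F [-7.1 -3.3  1. ] tau 0.329 q6 -0.32
[1, -1.1, 0.2, -0.0, 0, 0, 0.02]
[1, -2.1, 0.6, 0.0, 0, 0, 0.04]
[1, -3.1, 1.0, 0.0, 0, 0, 0.07]
[1, -4.2, 1.3, 0.0, 0, 0, 0.09]
```

Call:
send_rows([
  [[1, -1.1, 0.2, 0, 0, 0, 0.02], [1, -2.1, 0.6, 0, 0, 0, 0.04], [1, -3.1, 0.9, 0, 0, 0, 0.07], [1, -4, 1.2, 0, 0, 0, 0.09], [1, -4, 1.2, 0, 0, 0, 0.09]],
])

```text
clock: 13.82
eef_pos: [575.8, -17.6, 227.3]
eef_rot: [-0.006, -0.042, 0.999, -0.0]
force: [-9.0, -1.5, 0.6]
grip_width: -0.2
grip_force: 4.2
```

```bash
python3 arc.py -4.48 4 54.5
```

```text
t 13.82 th_now -4.393 r 43.7 z 54.3 F [-8.4 -3.5  0.6] tau 0.359 q6 -0.23
[1, -1.0, 0.2, -0.1, 0, 0, 0.02]
[1, -1.8, 0.5, -0.1, 0, 0, 0.04]
[1, -2.7, 0.9, -0.2, 0, 0, 0.06]
[1, -3.6, 1.2, -0.3, 0, 0, 0.08]
```

Call:
send_rows([
  [[1, -1, 0.2, 0, 0, 0, 0.02], [1, -1.9, 0.5, 0, 0, 0, 0.04], [1, -2.8, 0.8, 0, 0, 0, 0.06], [1, -3.6, 1.1, 0, 0, 0, 0.08], [1, -3.6, 1.1, 0, 0, 0, 0.08]],
])

```text
clock: 14.23
eef_pos: [579.1, -16.1, 227.1]
eef_rot: [-0.006, -0.002, 1.0, 0.0]
force: [-9.4, -1.1, 0.5]
grip_width: 0.1
grip_force: 4.3
```

```bash
python3 arc.py -4.56 4 54
```

```text
t 14.23 th_now -4.476 r 43.7 z 54.1 F [-8.9 -3.2  0.5] tau 0.383 q6 -0.14
[1, -0.9, 0.2, 0.0, 0, 0, 0.02]
[1, -1.8, 0.5, 0.0, 0, 0, 0.04]
[1, -2.6, 0.8, 0.0, 0, 0, 0.06]
[1, -3.5, 1.1, 0.0, 0, 0, 0.08]
```

Call:
send_rows([
  [[1, -0.9, 0.2, 0, 0, 0, 0.02], [1, -1.8, 0.5, 0, 0, 0, 0.04], [1, -2.6, 0.8, 0, 0, 0, 0.06], [1, -2.6, 0.8, 0, 0, 0, 0.06]],
])

```text
clock: 14.57
eef_pos: [581.5, -15.1, 226.9]
eef_rot: [-0.006, 0.028, 1.0, 0.0]
force: [-8.7, 0.3, -0.3]
grip_width: -0.3
grip_force: 4.3
```

```bash
python3 arc.py -4.6 4 54
```

```text
t 14.57 th_now -4.536 r 43.7 z 53.9 F [-8.5 -1.7 -0.3] tau 0.266 q6 -0.08
[1, -0.7, 0.1, -0.0, 0, 0, 0.02]
[1, -1.4, 0.3, -0.1, 0, 0, 0.03]
[1, -2.0, 0.6, -0.1, 0, 0, 0.05]
[1, -2.7, 0.8, -0.2, 0, 0, 0.06]
```

Call:
send_rows([
  [[1, -0.9, 0.2, 0, 0, 0, 0.02], [1, -1.8, 0.5, 0, 0, 0, 0.04], [1, -2.6, 0.8, 0, 0, 0, 0.06], [1, -2.6, 0.8, 0, 0, 0, 0.06]],
])

```text
clock: 14.9
eef_pos: [584.1, -14.3, 226.7]
eef_rot: [-0.007, 0.058, 0.998, 0.0]
force: [-9.2, 0.2, -0.1]
grip_width: -0.0
grip_force: 4.3
```

```bash
sed -i 's/^for k/L=np.array([37*np.cos(th0)-6*np.sin(th0),37*np.sin(th0)+6*np.cos(th0)]);print("tauF",round((L[0]*F[1]-L[1]*F[0])\/1000,3),"tip",np.round(P[:2],1))\nfor k/' arc.py; python3 arc.py -4.67 4 54
```

```text
t 14.9 th_now -4.597 r 43.6 z 53.7 F [-8.9 -2.  -0.1] tau 0.384 q6 -0.02
tauF 0.343 tip [-21.6  37.9]
[1, -0.8, 0.2, -0.1, 0, 0, 0.02]
[1, -1.5, 0.4, -0.2, 0, 0, 0.04]
[1, -2.3, 0.7, -0.2, 0, 0, 0.06]
[1, -3.0, 1.0, -0.3, 0, 0, 0.07]
```

Call:
send_rows([
  [[1, -0.9, 0.2, 0, 0, 0, 0.02], [1, -1.8, 0.5, 0, 0, 0, 0.04], [1, -2.7, 0.8, 0, 0, 0, 0.06], [1, -2.7, 0.8, 0, 0, 0, 0.06]],
])

```text
clock: 15.23
eef_pos: [586.7, -13.6, 226.6]
eef_rot: [-0.007, 0.087, 0.996, 0.0]
force: [-7.7, 2.0, -0.3]
grip_width: -0.0
grip_force: 4.3
```

```bash
python3 arc.py -4.73 4 53.5
```

```text
t 15.23 th_now -4.66 r 43.6 z 53.6 F [-8.   0.2 -0.3] tau 0.29 q6 0.04
tauF 0.291 tip [-19.2  39.2]
[1, -0.8, 0.1, 0.0, 0, 0, 0.02]
[1, -1.5, 0.4, 0.0, 0, 0, 0.04]
[1, -2.2, 0.7, 0.0, 0, 0, 0.06]
[1, -2.9, 0.9, 0.0, 0, 0, 0.07]
```

Call:
send_rows([
  [[1, -0.9, 0.2, 0, 0, 0, 0.02], [1, -1.8, 0.5, 0, 0, 0, 0.04], [1, -2.7, 0.8, 0, 0, 0, 0.06], [1, -2.7, 0.8, 0, 0, 0, 0.06]],
])

```text
clock: 15.57
eef_pos: [589.4, -13.2, 226.4]
eef_rot: [-0.007, 0.117, 0.993, 0.0]
force: [-9.0, 0.4, -0.9]
grip_width: 0.0
grip_force: 4.4
```

```bash
python3 arc.py -4.8 4 53.5
```

```text
t 15.57 th_now -4.722 r 43.6 z 53.4 F [-8.9 -1.7 -0.9] tau 0.416 q6 0.1
tauF 0.338 tip [-16.7  40.3]
[1, -0.8, 0.2, -0.0, 0, 0, 0.03]
[1, -1.6, 0.5, -0.1, 0, 0, 0.05]
[1, -2.4, 0.8, -0.1, 0, 0, 0.06]
[1, -3.2, 1.1, -0.1, 0, 0, 0.08]
```

Call:
send_rows([
  [[1, -0.9, 0.2, 0, 0, 0, 0.02], [1, -1.8, 0.5, 0, 0, 0, 0.04], [1, -2.6, 0.8, 0, 0, 0, 0.06], [1, -2.6, 0.8, 0, 0, 0, 0.06]],
])

```text
clock: 15.9
eef_pos: [592.0, -12.8, 226.3]
eef_rot: [-0.007, 0.147, 0.989, 0.001]
force: [-8.4, 3.3, -2.1]
grip_width: -0.1
grip_force: 4.5
```

```bash
python3 arc.py -4.85 4 53.5
```

```text
t 15.9 th_now -4.782 r 43.6 z 53.3 F [-9.   1.2 -2.1] tau 0.324 q6 0.16
tauF 0.33 tip [-14.2  41.2]
[1, -0.7, 0.2, -0.1, 0, 0, 0.02]
[1, -1.4, 0.4, -0.1, 0, 0, 0.04]
[1, -2.1, 0.7, -0.2, 0, 0, 0.06]
[1, -2.8, 0.9, -0.3, 0, 0, 0.07]
```

Call:
send_rows([
  [[1, -0.9, 0.2, 0, 0, 0, 0.02], [1, -1.8, 0.5, 0, 0, 0, 0.04], [1, -2.7, 0.8, 0, 0, 0, 0.06], [1, -2.7, 0.8, 0, 0, 0, 0.06]],
])

```text
clock: 16.23
eef_pos: [594.7, -12.6, 226.1]
eef_rot: [-0.007, 0.176, 0.984, 0.001]
force: [-7.9, 3.3, -2.3]
grip_width: 0.1
grip_force: 4.6
```

```bash
python3 arc.py -4.92 4 53
```

```text
t 16.23 th_now -4.844 r 43.6 z 53.1 F [-8.5  1.4 -2.3] tau 0.331 q6 0.22
tauF 0.317 tip [-11.6  42. ]
[1, -0.8, 0.2, 0.0, 0, 0, 0.03]
[1, -1.6, 0.5, 0.0, 0, 0, 0.05]
[1, -2.4, 0.8, 0.0, 0, 0, 0.07]
[1, -3.1, 1.1, 0.0, 0, 0, 0.08]
```

Call:
send_rows([
  [[1, -0.9, 0.2, 0, 0, 0, 0.02], [1, -1.8, 0.5, 0, 0, 0, 0.05], [1, -2.7, 0.9, 0, 0, 0, 0.07], [1, -2.7, 0.9, 0, 0, 0, 0.07]],
])

```text
clock: 16.57
eef_pos: [597.4, -12.5, 225.9]
eef_rot: [-0.008, 0.211, 0.978, 0.001]
force: [-8.3, 3.3, -2.3]
grip_width: 0.1
grip_force: 4.7
```

```bash
python3 arc.py -4.98 4 53
```

```text
t 16.57 th_now -4.907 r 43.6 z 52.9 F [-8.8  1.3 -2.3] tau 0.406 q6 0.29
tauF 0.332 tip [-9.  42.7]
[1, -0.8, 0.1, -0.0, 0, 0, 0.02]
[1, -1.5, 0.4, -0.1, 0, 0, 0.04]
[1, -2.3, 0.7, -0.1, 0, 0, 0.06]
[1, -3.0, 1.0, -0.1, 0, 0, 0.07]
```

Still running free at q≈2.8, and the finger is nearing the guard line. I'll switch to the next wing.

Call:
send_rows([
  [[1, 4, 0, 0, 0, 0, 0], [1, 8, 0, 0, 0, 0, 0], [1, 8, 0, -20, 0, 0, 0], [1, 8, 0, -45, 0, 0, 0], [1, 8, 0, -65, 0, 0, -0.1], [1, 8, 0, -70, 0, 0, -0.22], [1, 8, 0, -70, 0, 0, -0.34], [1, 8, 0, -70, 0, 0, -0.46], [1, 8, 0, -70, 0, 0, -0.58], [1, 8, 0, -70, 0, 0, -0.7]],
])

```text
clock: 17.4
eef_pos: [596.1, -11.0, 300.5]
eef_rot: [0.002, -0.14, 0.99, -0.001]
force: [0.5, 0.7, 0.5]
grip_width: 0.3
grip_force: 0.0
```

```bash
python3 n.py -2.81 40 6 120
```

```text
t 17.4 tip [-10.7  43.8 127.5] F [0.3 0.8 0.5] tau -0.098 q [-0.13  0.3  -0.23  1.04 -0.   -0.41]
tgt [-30.3 -34.8] 1.902 d [ 55.8 -58.8   7.4] w [-0.004  0.002 -1.389]
```

Call:
send_rows([
  [[1, 5, -6, 0, 0, 0, -0.12], [1, 11, -12, 0, 0, 0, -0.24], [1, 18, -19, 0, 0, 0, -0.36], [1, 25, -26, 0, 0, 0, -0.48], [1, 32, -33, 0, 0, 0, -0.6], [1, 38, -40, 0, 0, 0, -0.72], [1, 45, -47, 0, 0, 0, -0.84], [1, 51, -54, 0, 0, 0, -0.96], [1, 56, -59, 2, 0, 0, -1.08], [1, 56, -59, 4, 0, 0, -1.2]],
])

```text
clock: 18.23
eef_pos: [557.8, -84.1, 296.4]
eef_rot: [0.001, -0.674, 0.739, -0.002]
force: [0.1, 0.4, -0.3]
grip_width: 0.1
grip_force: 0.0
```

```bash
python3 n.py -2.81 40 6 120
python3 - <<'E'
from h import *
f=arm.grab_frame("top"); g=arm.grab_frame("side")
crop(f,350,110,100,100,4,"a.png"); crop(g,280,220,100,100,4,"b.png")
cv2.imwrite("pics/ab2.png",np.hstack([cv2.imread("pics/a.png"),cv2.imread("pics/b.png")]))
E
```

```text
t 18.23 tip [-31.2 -36.  123.4] F [-0.   0.4 -0.3] tau -0.05 q [-0.26  0.25 -0.3   1.02 -0.   -1.74]
tgt [-30.3 -34.8] 1.902 d [-1.2 -1.   3.4] w [-0.003 -0.002 -0.191]
```

View pics/ab2.png

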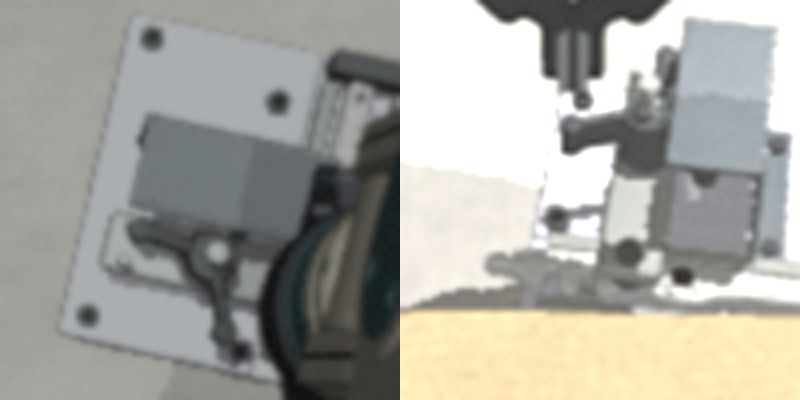

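The picture shows wing lobes at top (225,335) and (140,228), and at side (573,130) and (665,62). I'll check the nut angle and height from these.

Run:
```python
from m import *
from scipy.optimize import least_squares as LS
f=arm.grab_frame("top"); g=arm.grab_frame("side")
def L(q,z):
    return np.array([Rj@[37*np.cos(a-q),37*np.sin(a-q),z]+[p[0],p[1],0] for a in (0,-2*np.pi/3)])
T=np.array([[406.3,193.8],[385,167]]);S=np.array([[323.25,252.5],[346.25,235.5]])-.4
for q0 in (2.2,2.8):
  o=LS(lambda x:np.r_[(proj(f,L(*x))-T+.4).ravel(),(proj(g,L(*x))-S).ravel()],[q0,69],x_scale=[.1,10]); print(o.x,np.round(o.fun,1))
```

```text
[ 2.75509822 62.83201345] [ 0.2 -1.2  0.4 -0.1 -0.9  0.1  0.1  0. ]
[ 2.7550982  62.83201389] [ 0.2 -1.2  0.4 -0.1 -0.9  0.1  0.1  0. ]
```

The angle agrees (q≈2.76). I'll finish the rotation and descend behind this wing.

Call:
send_rows([
  [[1, -0.5, -1, 2, 0, 0, -0.1], [1, -0.5, -1, 3, 0, 0, -0.19], [1, -0.5, -1, 20, 0, 0, -0.19], [1, -0.5, -1, 40, 0, 0, -0.19], [1, -0.5, -1, 55, 0, 0, -0.19], [1, -0.5, -1, 64, 0, 0, -0.19], [1, -0.5, -1, 67, 0, 0, -0.19], [1, -0.5, -1, 67, 0, 0, -0.19]],
])

```text
clock: 19.1
eef_pos: [558.6, -82.4, 227.6]
eef_rot: [0.0, 0.739, -0.673, -0.0]
force: [-0.3, 0.3, 0.8]
grip_width: 0.2
grip_force: 0.0
```

```bash
python3 arc.py -2.82 5 56
```

```text
t 19.1 th_now -2.705 r 46.0 z 54.6 F [-0.3  0.3  0.8] tau -0.007 q6 -1.93
tauF -0.016 tip [-30.8 -34.2]
[1, -2.1, -1.7, -0.3, 0, 0, -0.09]
[1, -3.0, -1.3, -0.6, 0, 0, -0.07]
[1, -3.9, -0.8, -0.8, 0, 0, -0.04]
[1, -4.8, -0.4, -1.1, 0, 0, -0.02]
[1, -5.7, -0.0, -1.4, 0, 0, 0.0]
```

Call:
send_rows([
  [[1, -2, -0.5, -0.3, 0, 0, 0], [1, -3.5, -0.4, -0.5, 0, 0, 0], [1, -5, -0.2, -0.5, 0, 0, 0], [1, -6, 0, -0.5, 0, 0, 0.01], [1, -7, 0.2, -0.5, 0, 0, 0.02], [1, -7, 0.2, -0.5, 0, 0, 0.02]],
])

```text
clock: 19.6
eef_pos: [558.7, -76.7, 229.7]
eef_rot: [0.001, 0.732, -0.681, 0.003]
force: [0.5, -5.1, 1.0]
grip_width: -0.0
grip_force: 2.6
```

```bash
python3 arc.py -2.9 4 55
```

```text
t 19.6 th_now -2.813 r 42.8 z 56.7 F [ 1.6 -4.8  1. ] tau 0.188 q6 -1.89
tauF 0.188 tip [-31.9 -28.6]
[1, -0.6, 1.0, 0.4, 0, 0, -0.0]
[1, -1.5, 1.3, 0.8, 0, 0, 0.02]
[1, -2.4, 1.7, 1.3, 0, 0, 0.04]
[1, -3.3, 2.0, 1.7, 0, 0, 0.06]
```

Contact, 5 N so far. Continue.

Call:
send_rows([
  [[1, -0.9, 0.4, 0.4, 0, 0, 0.01], [1, -1.8, 0.8, 0.6, 0, 0, 0.03], [1, -2.7, 1.2, 0.8, 0, 0, 0.05], [1, -2.7, 1.2, 0.8, 0, 0, 0.05]],
])

```text
clock: 19.93
eef_pos: [557.8, -75.1, 229.5]
eef_rot: [0.002, 0.715, -0.699, 0.004]
force: [0.5, -8.6, 3.3]
grip_width: -0.3
grip_force: 4.4
```

```bash
python3 arc.py -2.95 4 55
```

```text
t 19.93 th_now -2.854 r 43.0 z 56.5 F [ 2.5 -8.2  3.3] tau 0.391 q6 -1.84
tauF 0.319 tip [-33.2 -27.3]
[1, -0.7, 0.9, 0.4, 0, 0, -0.01]
[1, -1.7, 1.3, 0.7, 0, 0, 0.01]
[1, -2.7, 1.7, 1.1, 0, 0, 0.04]
[1, -3.6, 2.0, 1.5, 0, 0, 0.06]
```

Call:
send_rows([
  [[1, -0.9, 0.5, 0.2, 0, 0, 0.01], [1, -1.8, 0.9, 0.4, 0, 0, 0.03], [1, -2.7, 1.2, 0.5, 0, 0, 0.05], [1, -2.7, 1.2, 0.5, 0, 0, 0.05]],
])

```text
clock: 20.27
eef_pos: [556.6, -72.6, 229.1]
eef_rot: [-0.001, -0.697, 0.717, -0.004]
force: [1.5, -9.1, 3.9]
grip_width: -0.0
grip_force: 4.6
```

```bash
python3 arc.py -3.02 4 55
```

```text
t 20.27 th_now -2.919 r 43.0 z 56.1 F [ 3.6 -8.5  3.9] tau 0.362 q6 -1.79
tauF 0.346 tip [-34.9 -25.1]
[1, -0.8, 0.9, 0.3, 0, 0, 0.01]
[1, -1.8, 1.3, 0.5, 0, 0, 0.03]
[1, -2.9, 1.7, 0.8, 0, 0, 0.06]
[1, -3.9, 2.0, 1.1, 0, 0, 0.08]
```

Call:
send_rows([
  [[1, -1, 0.6, 0.2, 0, 0, 0.02], [1, -2, 1, 0.4, 0, 0, 0.04], [1, -3, 1.4, 0.5, 0, 0, 0.06], [1, -3, 1.4, 0.5, 0, 0, 0.06]],
])

```text
clock: 20.6
eef_pos: [555.4, -69.6, 228.6]
eef_rot: [-0.001, -0.675, 0.738, -0.005]
force: [0.7, -9.3, 2.9]
grip_width: -0.2
grip_force: 4.7
```

```bash
python3 arc.py -3.1 4 55
```

```text
t 20.6 th_now -2.994 r 43.2 z 55.6 F [ 2.8 -8.9  2.9] tau 0.306 q6 -1.72
tauF 0.35 tip [-36.8 -22.5]
[1, -0.9, 0.7, 0.2, 0, 0, 0.02]
[1, -2.0, 1.1, 0.3, 0, 0, 0.05]
[1, -3.1, 1.5, 0.5, 0, 0, 0.07]
[1, -4.2, 1.9, 0.6, 0, 0, 0.1]
```

Call:
send_rows([
  [[1, -1.1, 0.6, 0.2, 0, 0, 0.02], [1, -2.1, 1, 0.3, 0, 0, 0.05], [1, -3.1, 1.4, 0.5, 0, 0, 0.08], [1, -3.1, 1.4, 0.5, 0, 0, 0.08]],
])

```text
clock: 20.93
eef_pos: [554.1, -66.4, 228.0]
eef_rot: [-0.001, -0.645, 0.764, -0.005]
force: [0.5, -10.1, 3.7]
grip_width: 0.4
grip_force: 4.8
```

```bash
python3 arc.py -3.17 4 55
```

```text
t 20.93 th_now -3.074 r 43.5 z 55.0 F [ 2.8 -9.7  3.7] tau 0.359 q6 -1.64
tauF 0.379 tip [-38.8 -19.7]
[1, -1.0, 0.4, -0.0, 0, 0, 0.02]
[1, -2.0, 0.7, -0.0, 0, 0, 0.04]
[1, -2.9, 1.1, -0.0, 0, 0, 0.07]
[1, -3.9, 1.4, -0.0, 0, 0, 0.09]
```

Starting to rise (0.38). On in smaller steps.

Call:
send_rows([
  [[1, -1, 0.4, 0, 0, 0, 0.02], [1, -2, 0.7, 0, 0, 0, 0.05], [1, -2.8, 1, 0, 0, 0, 0.07], [1, -2.8, 1, 0, 0, 0, 0.07]],
])

```text
clock: 21.27
eef_pos: [553.4, -63.6, 227.9]
eef_rot: [-0.002, -0.618, 0.786, -0.004]
force: [0.4, -10.0, 3.4]
grip_width: 0.5
grip_force: 4.9
```

```bash
python3 arc.py -3.22 4 55
```

```text
t 21.27 th_now -3.141 r 43.6 z 54.9 F [ 2.7 -9.7  3.4] tau 0.421 q6 -1.56
tauF 0.374 tip [-40.1 -17.1]
[1, -0.9, 0.2, -0.0, 0, 0, 0.01]
[1, -1.6, 0.5, -0.1, 0, 0, 0.03]
[1, -2.5, 0.8, -0.1, 0, 0, 0.05]
[1, -3.3, 1.1, -0.2, 0, 0, 0.07]
```

Call:
send_rows([
  [[1, -1, 0.3, 0, 0, 0, 0.02], [1, -2, 0.6, 0, 0, 0, 0.05], [1, -3, 1, 0, 0, 0, 0.08], [1, -3, 1, 0, 0, 0, 0.08]],
])

```text
clock: 21.6
eef_pos: [552.8, -60.4, 227.6]
eef_rot: [-0.002, -0.586, 0.811, -0.004]
force: [-0.5, -10.5, 2.6]
grip_width: -0.2
grip_force: 5.0
```

```bash
python3 arc.py -3.28 4 55
```

```text
t 21.6 th_now -3.215 r 43.8 z 54.6 F [  1.9 -10.3   2.6] tau 0.392 q6 -1.47
tauF 0.392 tip [-41.4 -14.1]
[1, -0.8, -0.0, -0.1, 0, 0, 0.0]
[1, -1.4, 0.2, -0.2, 0, 0, 0.02]
[1, -2.1, 0.5, -0.3, 0, 0, 0.03]
[1, -2.8, 0.8, -0.4, 0, 0, 0.05]
```

Call:
send_rows([
  [[1, -1, 0.2, 0, 0, 0, 0.02], [1, -2, 0.5, 0, 0, 0, 0.05], [1, -3, 0.8, 0, 0, 0, 0.08], [1, -4, 1.2, 0, 0, 0, 0.1], [1, -4, 1.2, 0, 0, 0, 0.1]],
])

```text
clock: 22.02
eef_pos: [552.4, -56.3, 227.4]
eef_rot: [-0.002, -0.544, 0.839, -0.004]
force: [-1.5, -11.5, 2.0]
grip_width: 0.2
grip_force: 5.3
```

```bash
python3 arc.py -3.4 4 54.5
```

```text
t 22.02 th_now -3.31 r 43.9 z 54.4 F [  1.2 -11.5   2. ] tau 0.508 q6 -1.37
tauF 0.432 tip [-42.7 -10.2]
[1, -1.1, -0.0, -0.0, 0, 0, 0.0]
[1, -2.0, 0.3, -0.1, 0, 0, 0.03]
[1, -2.9, 0.7, -0.1, 0, 0, 0.05]
[1, -3.8, 1.0, -0.2, 0, 0, 0.07]
```

Call:
send_rows([
  [[1, -1, 0.2, 0, 0, 0, 0.02], [1, -2, 0.4, 0, 0, 0, 0.04], [1, -3, 0.8, 0, 0, 0, 0.07], [1, -3.6, 1, 0, 0, 0, 0.09], [1, -3.6, 1, 0, 0, 0, 0.09]],
])

```text
clock: 22.43
eef_pos: [552.4, -52.6, 227.1]
eef_rot: [-0.003, -0.506, 0.862, -0.004]
force: [-2.1, -11.4, 2.6]
grip_width: 0.2
grip_force: 5.5
```

```bash
python3 arc.py -3.48 4 54.5
```

```text
t 22.43 th_now -3.394 r 44.1 z 54.1 F [  0.5 -11.6   2.6] tau 0.467 q6 -1.27
tauF 0.43 tip [-43.6  -6.6]
[1, -1.1, -0.2, -0.1, 0, 0, -0.0]
[1, -2.0, 0.2, -0.2, 0, 0, 0.02]
[1, -2.9, 0.5, -0.3, 0, 0, 0.04]
[1, -3.7, 0.8, -0.4, 0, 0, 0.06]
```

Call:
send_rows([
  [[1, -1, 0.1, 0, 0, 0, 0.02], [1, -2, 0.4, 0, 0, 0, 0.04], [1, -3, 0.7, 0, 0, 0, 0.07], [1, -3.6, 0.9, 0, 0, 0, 0.09], [1, -3.6, 0.9, 0, 0, 0, 0.09]],
])

```text
clock: 22.85
eef_pos: [552.8, -48.9, 226.8]
eef_rot: [-0.003, -0.467, 0.884, -0.004]
force: [-3.5, -11.2, 3.4]
grip_width: -0.1
grip_force: 5.7
```

```bash
python3 arc.py -3.56 4 54.5
```

```text
t 22.85 th_now -3.477 r 44.2 z 53.8 F [ -0.8 -11.7   3.4] tau 0.557 q6 -1.17
tauF 0.437 tip [-44.1  -2.9]
[1, -1.1, -0.3, -0.2, 0, 0, -0.01]
[1, -2.0, 0.0, -0.4, 0, 0, 0.01]
[1, -2.8, 0.4, -0.5, 0, 0, 0.03]
[1, -3.6, 0.7, -0.7, 0, 0, 0.05]
```

```bash
python3 - <<'E'
from m import *
A=[]
for i in range(12):
    o,T,P,F,tau=state(); A.append([*F,o["torque"][2],tau,o["grip_force"],*P]); arm.grab_frame("top")
A=np.array(A); print(A.mean(0).round(3)); print(A.std(0).round(3))
m=A.mean(0); L=37*np.array([np.cos(-3.477),np.sin(-3.477)])+6*np.array([-np.sin(-3.477),np.cos(-3.477)])
print((L[0]*m[1]-L[1]*m[0])/1000)
E
python3 arc.py -3.56 1 54.5
```

```text
[-1.53700e+00 -1.17840e+01  3.44300e+00 -5.10000e-02  4.64000e-01
  5.68200e+00 -4.40980e+01 -2.97700e+00  2.26806e+02]
[0.353 0.48  0.482 0.034 0.031 0.018 0.013 0.018 0.017]
0.4450138739382482
t 23.45 th_now -3.476 r 44.2 z 53.8 F [ -0.8 -11.2   3.8] tau 0.459 q6 -1.17
tauF 0.42 tip [-44.1  -3. ]
[1, -3.7, 0.7, -0.7, 0, 0, 0.05]
```

Call:
send_rows([
  [[1, -1, 0.1, 0, 0, 0, 0.02], [1, -2, 0.4, 0, 0, 0, 0.04], [1, -3, 0.7, 0, 0, 0, 0.07], [1, -4, 1, 0, 0, 0, 0.1], [1, -4.8, 1.3, 0, 0, 0, 0.12], [1, -4.8, 1.3, 0, 0, 0, 0.12]],
])

```text
clock: 23.95
eef_pos: [553.6, -44.1, 226.4]
eef_rot: [-0.004, -0.413, 0.911, -0.003]
force: [-5.9, -11.4, 4.3]
grip_width: 0.3
grip_force: 6.1
```

```bash
cat > avg.py <<'E'
from m import *
A=[]
for i in range(10):
    o,T,P,F,tau=state(); A.append([*F,tau,o["grip_force"]]); arm.grab_frame("top")
print(np.mean(A,0).round(3))
E
python3 avg.py; python3 arc.py -3.68 4 54
```

```text
[ -2.611 -11.95    3.615   0.504   6.01 ]
t 24.45 th_now -3.586 r 44.4 z 53.4 F [ -2.6 -12.9   3.9] tau 0.495 q6 -1.05
tauF 0.49 tip [-44.4   1.9]
[1, -1.4, -0.5, -0.2, 0, 0, -0.02]
[1, -2.3, -0.0, -0.3, 0, 0, 0.0]
[1, -3.2, 0.3, -0.5, 0, 0, 0.03]
[1, -4.2, 0.7, -0.7, 0, 0, 0.05]
```

Call:
send_rows([
  [[1, -0.8, 0.1, 0, 0, 0, 0.02], [1, -1.5, 0.3, 0, 0, 0, 0.04], [1, -2.1, 0.5, 0, 0, 0, 0.05], [1, -2.1, 0.5, 0, 0, 0, 0.05]],
])

```text
clock: 24.78
eef_pos: [554.1, -42.2, 226.2]
eef_rot: [-0.005, -0.39, 0.921, -0.003]
force: [-6.7, -11.2, 5.3]
grip_width: 0.2
grip_force: 6.3
```

```bash
python3 avg.py; python3 arc.py -3.68 1 54
```

```text
[ -4.008 -12.215   4.073   0.497   6.254]
t 25.28 th_now -3.632 r 44.5 z 53.2 F [ -4.7 -11.9   4.2] tau 0.515 q6 -0.99
tauF 0.478 tip [-44.3   3.9]
[1, -2.3, -0.0, -0.8, 0, 0, 0.0]
```

Clearly stiff, at about 0.50 N m. I'll back off, rise and move away.

Call:
send_rows([
  [[1, 2, -0.3, 0, 0, 0, 0], [1, 5, -1, 0, 0, 0, 0], [1, 9, -2, 0, 0, 0, 0], [1, 10, -2, -15, 0, 0, 0], [1, 10, -2, -40, 0, 0, 0], [1, 10, -2, -70, 0, 0, 0], [1, 30, -20, -90, 0, 0, 0], [1, 60, -40, -100, 0, 0, 0], [1, 80, -60, -100, 0, 0, 0], [1, 80, -60, -100, 0, 0, 0]],
])

```text
clock: 26.12
eef_pos: [544.8, -143.0, 328.1]
eef_rot: [0.002, -0.39, 0.921, -0.002]
force: [0.0, 0.0, -0.7]
grip_width: 0.2
grip_force: 0.0
```

```bash
python3 m.py
python3 - <<'E'
from h import *
f=arm.grab_frame("top"); g=arm.grab_frame("side")
crop(f,350,110,100,120,4,"a.png"); crop(g,285,210,100,120,4,"b.png")
cv2.imwrite("pics/ab3.png",np.hstack([cv2.imread("pics/a.png"),cv2.imread("pics/b.png")]))
E
```

```text
t 26.12 tipJ [-30.2 -96.4 155.1] yaw 1.033 FJ [ 0.01  0.05 -0.74] tz 0.002 tauNut 0.001 q6 [-0.37  0.22 -0.27  1.08 -0.   -1.17] gw 0.2
```

View pics/ab3.png

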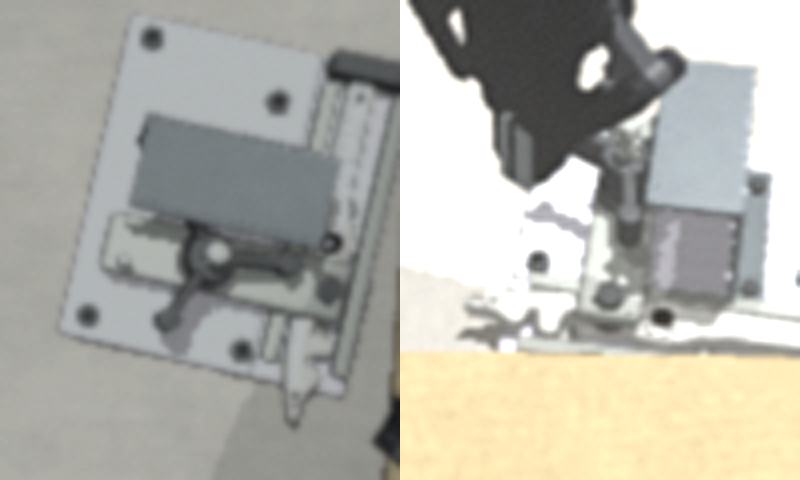

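The blank reaches the stop at (365,80), its near tip is at (293,425), and the arm is clear of everything. One last numeric check before I hand in.

Run:
```python
from m import *
f=arm.grab_frame("top"); x=toj(at(f,350+293/4-.4,110+425/4-.4,22)); print(x)
if abs(x[0]+67)<4: print(arm.sign_off())
```

```text
[-70.19278803 -62.11959222  22.        ]
the job is handed in; nothing more can be done
None
```

The job is handed in. I pushed the blank home against the stop at about 4 N; a final camera check put its near end within about 3 mm of home, which is roughly the camera's accuracy. I then tightened the nut clockwise until it went stiff at about 0.50 N m and backed the arm clear. The guard and the loose tools were not touched as far as I could tell, and the arm finished at about 26 s.

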